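# Load the scraper blade into the slide-rail block

### The job

Fit the scraper blade into the slotted brass block on the slide rail, ready for the next pass: lay it flat in the slot and slide it under the keeper strap, notched end first, until its notch is fully home on the locating pin, and leave the block run up against the rail's end stop. The pin has just been reset and nobody has measured it, so find it by feel, ease up to pin and stop slowly, and never force blade, pin or block; then let go, and leave the other things on the bench where they are.

Things in the scene. Friction and masses are not known exactly. Their poses are not given: they have to be found in the camera images.
- blade: plain steel scraper blade, 155 x 30 x 5 mm, 0.14 to 0.22 kg, lying flat on the wooden rest. Origin: centre of its underside; +x along it to the notched end, z up; ground edge at x = -77.5 mm. The notch is cut through on the centre line, open to +x, 15 mm deep, 16 mm wide at its mouth, narrowing over 7 mm to 10 mm; flat bottom at x = +62.5 mm
- notch (a point): point on the blade's underside, on its centre line at x = +66.5 mm in the blade's frame: where the pin's axis stands when the notch is fully home on the pin
- rest: fixed wooden blade rest: base 156 x 75 x 8 mm, with two cross bearers (14 along x, 62 along y, 22 mm high) centred at x = -66 and +66 mm. Origin: centre of its underside; x along its length. The blade lies across the bearers, 30 mm above the rest's underside, its middle span free on both sides down to the base
- rail: fixed dovetail slide rail of steel: foot 290 x 66 x 6 mm, rail 280 long x 44 mm wide at its top face, 24 mm above its underside. Origin: centre of its underside, on the 10 mm thick bench plate; +x along the rail towards the end stop, z up. End stop: steel block on the rail, 50 mm wide, x = 100 to 125 mm, its top 50 mm above the origin
- block: slotted brass block, 104 long (x = -56 to +48 mm) x 60 mm wide (y), that glides along the rail with about 5 N of friction, stays where it is left and never leaves the rail. Origin: on the rail's top face on its centre line; axes as the rail's (+x to the end stop). It meets the end stop when its origin is at x = +52 mm in the rail's frame, and starts 47 to 102 mm short of that
- slot (a point): point on the centre line of the floor of the block's slot, 24 mm straight above the block's origin. The slot runs along the block's x axis, 33 mm wide between side walls 8 mm high: open at its mouth (block x = -56 mm), shut at its far end by a 3 mm wall (x = +45 to +48 mm)
- strap (a point): middle of the underside of the fixed brass keeper strap over the slot (block x = +2 to +11 mm, this point at +6.5), 8 mm above the slot floor, strap 5 mm thick. Beyond it one round steel locating pin, 8 mm thick and 8 mm high, stands on the floor's centre line, screwed fast anywhere from block x = +20 to +32 mm: unmeasured, but seen from above and felt
- piston: nickel piston valve standing on its end, 19 mm in diameter, 99 mm tall; origin at the centre of its foot. A bystander
- micrometer: blued steel outside micrometer lying flat, about 130 x 45 x 15 mm; origin under the centre of its frame. A bystander
- guide: small green plastic valve guide, 26 x 17 x 14 mm; origin at the centre of its underside. A bystander
- crook: gold lacquered U-shaped tuning slide crook lying flat, about 95 x 60 x 15 mm; origin on its underside. A bystander
Things that resemble listed ones, but are neither listed nor needed, are in the scene too. Of the things that look like the blade, the smaller one is meant.

How it is judged:
By the outcome, as a careful person would: the job done as asked, in the order asked, and still so for the second after the job is handed in, with the robot touching nothing.
It also fails if it takes over 69 s, if anything falls off the work surface, if the arm or the gripper's body presses on something with over 40 N, if the wrist force passes 120 N, or if a joint passes its speed limit or range.

### The arm

A 7-joint arm with a two-finger parallel gripper is mounted at the origin on the work surface. World frame = base frame: x ahead of the robot, y to its left, z up, the work surface at z = 0. Lengths are in m, angles in rad, forces in N, time in s.
With the tool pointing down it reaches from about 0.4 to 0.85 m from the base axis. Payload 4.5 kg.
Tool frame: the origin (TCP) lies on the centre line of the jaws, within the pads' length; the fingertips stand 22 mm ahead of it and the grasp point (between the pads) lies 3 mm ahead of it; z points along the fingers, y is the line along which they close (so a half turn about z gives the same grasp; the last joint's range is limited). The gripper opens to 88 mm and grips with 3 to 60 N. Pads are 18 mm wide; open, the fingers measure 123 mm over their backs; the gripper's body (75 mm by 187 mm) begins 45 mm behind the grasp point.
Start: joints at [1.194, 0.689, -0.195, 1.565, 0.157, 0.902, -0.215], TCP at [0.25, -0.573, 0.261] pointing down, gripper open.
Joint ranges: [-3.01, 3.01], [-0.46, 2.08], [-1.47, 1.51], [0.13, 2.56], [-1, 4.14], [0.04, 2.09], [-2.66, 2.66]. Speed limits (rad/s): [2.57, 2.57, 3.14, 3.14, 3.14, 3.14, 3.14].

### API

Orientations are given as a 3x3 rotation matrix whose columns are the frame's x, y, z axes.
In Python, from bench import * gives the robot as it stands. The module is installed in compiled form; this text tells all that it offers.
- The arm moves only by the tool move_arm, never from a script. Its argument "commands" is a list of rows, each a list of 3 entries, a list of its own where there are three numbers: the shift along the tool's x, y, z scaled (see below), then the turn, a rotation vector about the tool's x, y, z scaled (see below), then the finger opening in mm, from 0 to 88.1. A call has 1 to 12 rows; each row is the pose to reach, as a shift and turn from the pose commanded when the call began, along the tool's axes at that moment, turning the shorter way round; what a row does not reach only later rows make up. The controller multiplies each number of a shift by 20 cm and each number of a turn by 360 degrees. A row lasts 1/8 s, in which the tool goes at most 62.5 mm and 10.7 degrees, less where a joint would pass 70% of its speed; a pose out of reach is approached as far as the arm can. A call with a number of a shift or a turn outside -1 to 1 is refused whole. A call with a gripper value outside its range is refused whole. The fingers move at their own pace and stop on an object; "force" is the grip in N (left out, the last holds). Time passes only in rows, so rows that repeat a pose let the fingers close. It gives the time, the measured TCP pose, the force, the opening and the grip force at its end, in the units of the state.
- observe(): the state, without advancing time (a new reading comes with each control period).
- camera(name): name is "scene" or "side" or "wrist"; returns a dict with "image" (420x560x3 uint8, blue, green, red), "fx", "fy", "cx", "cy" (pixels), "R" (3x3) and "t" (3): a world point X has camera coordinates R X + t; the wrist camera has in their place "mount" (4x4, takes a point from camera to tool coordinates, whose origin is the TCP and whose axes are the flange's). Camera axes: x right, y down, z forward; pixel columns grow to the right and rows downward; lengths in m; the calibration is good to about 2 mm. A picture is of the moment at which its call begins: read the wrist's pose just before it. There is no depth.
- finish_job(): hands the job in; it is judged then, once.
The state is a dict: "time": time; "joint_positions": joint angles; "qvel": joint speeds; "joint_torque": joint torques, N m; "tcp_pos": TCP position; "eef_rot": TCP orientation; "ft_force": force on the tool from outside, world axes, zero at the start; "wrist_torque": the same for the moment, N m; "width": finger opening in m; "grip_force": force on a finger pad.
Only numpy, scipy, OpenCV 4.12 (cv2) and the standard library are available. Lean on these libraries where they do the work, as an engineer would, in place of code of your own. Each camera call takes 0.05 s, during which the arm holds its last target. There are 200 camera calls.

## Working session

There is one attempt and no reset: what is moved stays moved. The work goes in short steps, Python scripts to look and compute and a tool call to move; the robot and the scene stay as the last step left them, time stands still between calls to the robot, and variables do not carry over. Pictures are saved under pics/ and viewed, at most 10 in all, crops included, and the job is handed in when it is done.

Besides the shell and the picture viewer there is one more tool, called after ">>>" as name([rows], argument=value, ...), one row to a line, values as JSON. move_arm: Moves the arm, as the interface text tells. Its arguments: {"type":"object","properties":{"commands":{"type":"array","items":{"type":"array"}},"force":{"type":"number"}},"required":["commands"]}

```bash
mkdir -p pics
python3 - <<'E'
from bench import *
import cv2,numpy as np
s=observe();print(s)
for n in("scene","side"):
    c=camera(n);cv2.imwrite(f"pics/{n}0.png",c["image"]);print(n,c["fx"],c["fy"],c["cx"],c["cy"],c["R"].tolist(),c["t"])
c=camera("wrist");print(c["fx"],c["mount"]);cv2.imwrite("pics/wrist0.png",c["image"])
E
```

```text
{'time': 0.0, 'joint_positions': array([ 1.19379403,  0.69000198, -0.19447623,  1.56630855,  0.15729096,
        0.90252231, -0.21509821]), 'qvel': array([-0.00037945,  0.00196632, -0.00176662,  0.00035703, -0.00034215,
       -0.00080859, -0.00063735]), 'joint_torque': array([-6.37771045e-04, -5.27567339e+01, -1.26702189e+00, -1.53426164e+01,
       -5.26680239e-02,  6.67949935e-03,  1.77670208e-04]), 'tcp_pos': array([ 0.24929696, -0.5724909 ,  0.25990727]), 'eef_rot': array([[ 9.16781852e-01,  3.99387366e-01, -8.75900932e-04],
       [ 3.99388297e-01, -9.16780413e-01,  1.63181018e-03],
       [-1.51284450e-04, -1.84583854e-03, -9.99998285e-01]]), 'ft_force': array([ 0.6536532 , -0.60186347, -0.04624738]), 'wrist_torque': array([0.02240292, 0.02127158, 0.01183336]), 'grip_force': 0.0, 'width': 0.08809401737051759}
scene 422.53832899253683 422.53832899253683 286.01357428261076 205.10484347353835 [[0.19211460981918074, 0.9813710972903181, 0.0016571352452041692], [0.7859628939736135, -0.15284961531101138, -0.5990820681642025], [-0.5876685341165088, 0.11639486458805999, -0.8006859118948461]] [-0.03890289 -0.34148823  1.53919625]
side 544.105813111173 544.105813111173 282.7627558278868 213.87943140365715 [[-0.9750179352808636, -0.22081164485605945, -0.024129719778792545], [-0.09209063195002591, 0.5006926676291774, -0.8607125931978821], [0.20213693721753692, -0.836988094346831, -0.5085190149187875]] [0.44849419 0.11888349 1.36028617]
357.12229902209106 [[ 2.37558136e-04 -9.55650148e-01 -2.94504223e-01  7.58102586e-02]
 [ 9.99999972e-01  2.32439752e-04  5.23831058e-05 -5.26905872e-04]
 [ 1.83945657e-05 -2.94504227e-01  9.55650176e-01 -1.23569967e-01]
 [ 0.00000000e+00  0.00000000e+00  0.00000000e+00  1.00000000e+00]]
```

View pics/scene0.png

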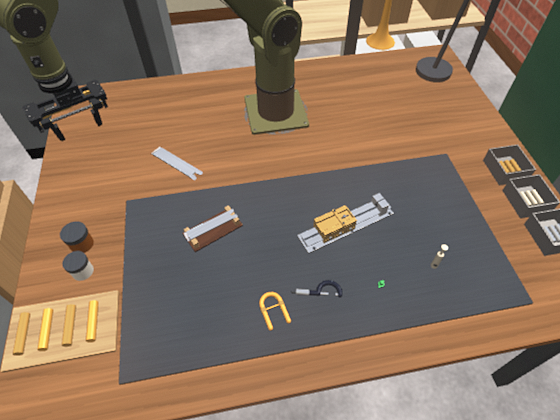

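View pics/side0.png

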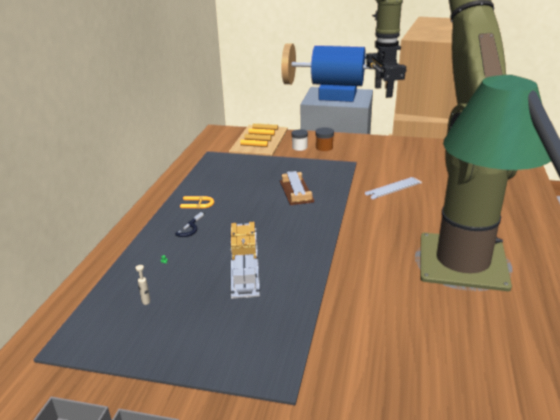

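The scene view shows the rest with the blade at about (212,224), the rail from (300,243) to (393,205) with the end stop at (382,205), and the larger decoy blade at (177,162). In the side view the blade is at (297,185), the block at (243,240) and the stop at (245,280).

```bash
cat > h.py <<'E'
from bench import *
import cv2,numpy as np
from scipy.spatial.transform import Rotation as Ro
def ray(c,u,v,z,R=None,t=None):
    R=c["R"] if R is None else R; t=c["t"] if t is None else t
    R=np.array(R);d=R.T@np.array([(u-c["cx"])/c["fx"],(v-c["cy"])/c["fy"],1]);o=-R.T@np.array(t)
    return o+d*(z-o[2])/d[2]
def wrist(name=None):
    s=observe();c=camera("wrist");M=np.eye(4);M[:3,:3]=s["eef_rot"];M[:3,3]=s["tcp_pos"]
    W=np.linalg.inv(M@c["mount"]);c["R"]=W[:3,:3];c["t"]=W[:3,3]
    if name: cv2.imwrite(f"pics/{name}.png",c["image"]);np.savez(f"pics/{name}.npz",**{k:c[k] for k in("R","t","fx","fy","cx","cy")})
    return c
def proj(c,X):
    p=np.array(c["R"])@np.array(X)+np.array(c["t"]);return c["fx"]*p[0]/p[2]+c["cx"],c["fy"]*p[1]/p[2]+c["cy"]
def go(p,R):
    """shift/turn numbers from current pose (measured) to world p,R"""
    s=observe();A=s["eef_rot"]
    return np.round(A.T@(np.array(p)-s["tcp_pos"])/.2,4),np.round(Ro.from_matrix(A.T@R).as_rotvec()/2/np.pi,4)
def down(yaw):  # tool x at world yaw, pointing down
    c,s=np.cos(yaw),np.sin(yaw);return np.array([[c,s,0],[s,-c,0],[0,0,-1.]])
E
python3 - <<'E'
from h import *
c=camera("scene")
for n,u,v,z in[("bladeL",186,234,.045),("bladeR",238,213,.045),("railL",302,243,.016),("railR",393,212,.016),("block",336,219,.065),("decoy",177,162,.005),("crook",275,308,.02),("mic",320,290,.02),("piston",436,265,.01)]:
    print(n,ray(c,u,v,z))
E
```

```text
bladeL [ 0.50409755 -0.34065222  0.045     ]
bladeR [ 0.46046804 -0.19072245  0.045     ]
railL [ 0.57646695 -0.02757396  0.016     ]
railR [0.52308428 0.25951305 0.016     ]
block [0.54751462 0.07386944 0.065     ]
decoy [ 0.18873077 -0.36071125  0.005     ]
crook [ 0.75314898 -0.13610943  0.02      ]
mic [ 0.7269752  -0.01300426  0.02      ]
piston [0.71107637 0.31643395 0.01      ]
```

```bash
python3 -c "
import cv2
a=cv2.imread('pics/scene0.png');s=cv2.imread('pics/side0.png')
b=cv2.resize(a[190:255,170:410],None,fx=3.3,fy=3.3,interpolation=2)
d=cv2.resize(s[160:310,200:330],None,fx=2,fy=2,interpolation=2)
import numpy as np
o=np.zeros((600,800,3),'uint8');o[:b.shape[0],:b.shape[1]]=b[:, :800];o[220:220+d.shape[0],:d.shape[1]]=d
cv2.imwrite('pics/crop0.png',o)"
```

```text
(no output)
```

View pics/crop0.png

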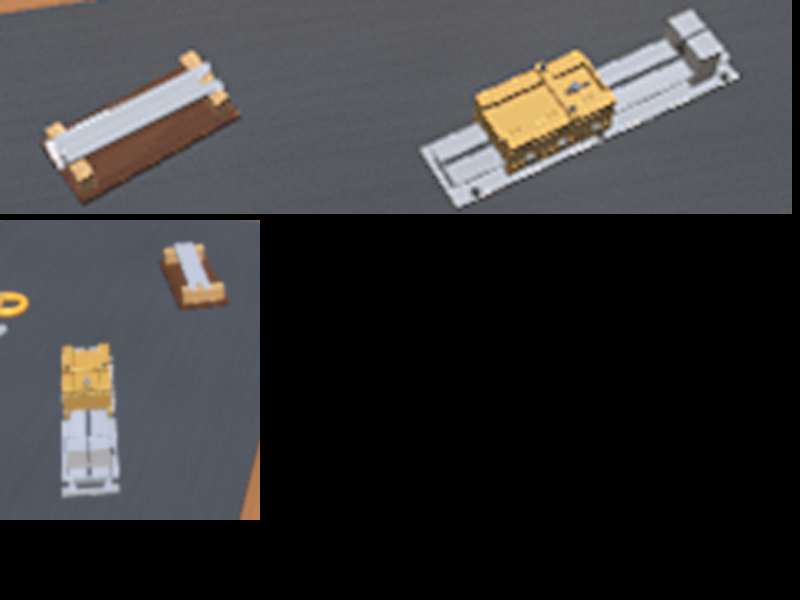

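The notch points to the right-hand (+y) end of the blade. The pin is visible beyond the strap. Next I'll hover over the blade with tool x along the blade's +x.

```bash
python3 -c "
from h import *
print(go([.482,-.266,.2],down(np.radians(105))))"
```

```text
(array([ 1.6785, -0.9413,  0.3021]), array([-1.000e-04, -1.000e-04, -2.263e-01]))
```

>>> move_arm([
  [[0.9, -0.5, 0.15], [0, 0, -0.12], 60],
  [[0.9, -0.5, 0.15], [0, 0, -0.12], 60],
  [[0.9, -0.5, 0.15], [0, 0, -0.12], 60],
  [[0.9, -0.5, 0.15], [0, 0, -0.12], 60],
  [[0.9, -0.5, 0.15], [0, 0, -0.12], 60],
])

```text
time: 0.82
tcp_pos: [0.3758, -0.4078, 0.2306]
eef_rot: [[0.393, 0.92, 0.0], [0.92, -0.393, 0.001], [0.001, -0.0, -1.0]]
ft_force: [-0.7, -0.6, 0.4]
width: 0.06
grip_force: 0.0
```

```bash
python3 -c "
from h import *
print(go([.482,-.266,.2],down(np.radians(105))))"
```

```text
(array([0.8603, 0.2097, 0.154 ]), array([ 0.    , -0.0002, -0.1059]))
```

>>> move_arm([
  [[0.86, 0.21, 0.15], [0, 0, -0.106], 60],
  [[0.86, 0.21, 0.15], [0, 0, -0.106], 60],
  [[0.86, 0.21, 0.15], [0, 0, -0.106], 60],
  [[0.86, 0.21, 0.15], [0, 0, -0.106], 60],
  [[0.86, 0.21, 0.15], [0, 0, -0.106], 60],
  [[0.86, 0.21, 0.15], [0, 0, -0.106], 60],
])

```text
time: 1.58
tcp_pos: [0.4802, -0.2702, 0.2007]
eef_rot: [[-0.251, 0.968, -0.001], [0.968, 0.251, -0.001], [-0.001, -0.001, -1.0]]
ft_force: [0.2, 0.8, -0.1]
width: 0.0597
grip_force: 0.0
```

```bash
python3 -c "
from h import *
wrist('w1')"
```

```text
(no output)
```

View pics/w1.png

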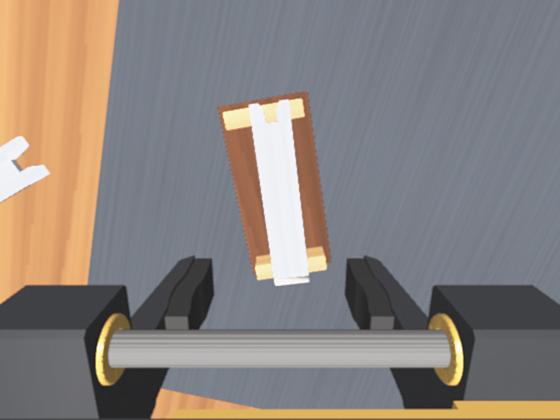

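The wrist view shows the blade with its notched end up, at about (270,103), and its ground edge at about (291,282). The bearers are at y≈113 and y≈263. I'll segment the blade at z = 45 mm.

```bash
cat >> h.py <<'E'
def bladepose(name,z,box):
    im=cv2.imread(f"pics/{name}.png");c=dict(np.load(f"pics/{name}.npz"))
    m=(im.min(2)>165).astype('uint8');k=np.zeros_like(m);u0,v0,u1,v1=box;k[v0:v1,u0:u1]=1;m*=k
    n,l,st,_=cv2.connectedComponentsWithStats(m);i=1+st[1:,4].argmax();v,u=np.nonzero(l==i)
    P=np.array([ray(c,a,b,z)[:2] for a,b in zip(u,v)])
    r=cv2.minAreaRect((P*1000).astype('float32'));return r,cv2.boxPoints(r),P
E
python3 - <<'E'
from h import *
r,b,P=bladepose('w1',.045,(200,80,340,300));print(r,b)
q=P-P.mean(0);w,V=np.linalg.eigh(q.T@q);print(P.mean(0),np.degrees(np.arctan2(V[1,1],V[0,1])))
E
```

```text
((479.3167724609375, -271.0943603515625), (59.45695877075195, 154.612060546875), 24.205718994140625) [[ 420.5055  -212.77423]
 [ 483.89862 -353.79266]
 [ 538.12805 -329.4145 ]
 [ 474.73492 -188.39606]]
[ 0.47801095 -0.26418294] 113.19427412541556
```

```bash
sed -i "s/m=(im.min(2)>165)/m=((im.min(2)>165)\&(im.max(2).astype(int)-im.min(2)<30))/" h.py
python3 - <<'E'
from h import *
r,b,P=bladepose('w1',.045,(200,80,340,300));print(r,b)
q=P-P.mean(0);w,V=np.linalg.eigh(q.T@q);print(P.mean(0),np.degrees(np.arctan2(V[1,1],V[0,1])))
E
```

```text
((481.11163330078125, -270.2623596191406), (30.881175994873047, 153.74374389648438), 21.69101905822754) [[ 438.35245 -204.5406 ]
 [ 495.1763  -347.39783]
 [ 523.87085 -335.98413]
 [ 467.04697 -193.12689]]
[ 0.47998608 -0.26718715] 111.70713300238654
```

```bash
python3 -c "
from h import *
print(go([.495,-.3055,.047],down(np.radians(111.7))))"
```

```text
(array([-0.1897,  0.0268,  0.769 ]), array([-0.0001,  0.0002, -0.0198]))
```

>>> move_arm([
  [[-0.19, 0.027, 0.3], [0, 0, -0.02], 60],
  [[-0.19, 0.027, 0.5], [0, 0, -0.02], 60],
  [[-0.19, 0.027, 0.65], [0, 0, -0.02], 60],
  [[-0.19, 0.027, 0.73], [0, 0, -0.02], 60],
  [[-0.19, 0.027, 0.77], [0, 0, -0.02], 60],
  [[-0.19, 0.027, 0.77], [0, 0, -0.02], 60],
  [[-0.19, 0.027, 0.77], [0, 0, -0.02], 60],
])

```text
time: 2.5
tcp_pos: [0.4969, -0.3037, 0.0478]
eef_rot: [[-0.376, 0.927, 0.002], [0.927, 0.376, -0.001], [-0.002, 0.001, -1.0]]
ft_force: [0.8, -0.3, 0.2]
width: 0.0602
grip_force: 0.0
```

```bash
python3 -c "
from h import *
print(go([.495,-.3055,.047],down(np.radians(111.7))))
wrist('w2')"
```

```text
(array([-0.0048, -0.0122,  0.0041]), array([0.0002, 0.0002, 0.0011]))
```

View pics/w2.png

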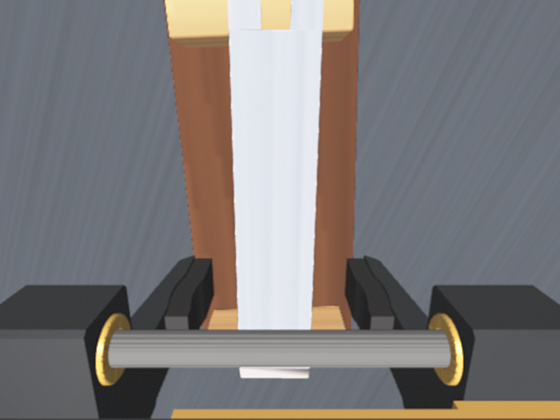

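```bash
python3 -c "
from h import *
c=dict(np.load('pics/w2.npz'));s=observe()
for u,v,z in((222,309,.04),(335,309,.04),(222,309,.035),(240,370,.045),(308,370,.045),(245,30,.045)): print(s['eef_rot'].T@(ray(c,u,v,z)-s['tcp_pos']))
r,b,P=bladepose('w2',.045,(200,0,340,250));q=P-P.mean(0);w,V=np.linalg.eigh(q.T@q);print(s['eef_rot'][:2,:2].T@(P.mean(0)-s['tcp_pos'][:2]),np.degrees(np.arctan2(V[1,1],V[0,1])))
"
```

```text
[-0.007123   -0.02423667  0.00779052]
[-0.00713711  0.02328713  0.00785159]
[-0.01030969 -0.02515153  0.01279418]
[-0.03389833 -0.01700266  0.00284033]
[-0.0339118   0.01219106  0.00287785]
[ 0.09821491 -0.01116429  0.00264786]
[ 0.06729648 -0.00173122] 111.67061234615505
```

The blade is centred about 2 mm left of the jaw centre, and the rear bearer's edge is too close behind the pads (v≈309). I'll shift forward 8 mm and left 2 mm, then close.

>>> move_arm([
  [[0.04, -0.011, 0.003], [0, 0, 0], 60],
  [[0.04, -0.011, 0.003], [0, 0, 0], 60],
  [[0.04, -0.011, 0.003], [0, 0, 0], 60],
  [[0.04, -0.011, 0.003], [0, 0, 0], 25],
  [[0.04, -0.011, 0.003], [0, 0, 0], 25],
  [[0.04, -0.011, 0.003], [0, 0, 0], 25],
  [[0.04, -0.011, 0.003], [0, 0, 0], 25],
  [[0.04, -0.011, 0.003], [0, 0, 0], 25],
], force=40)

```text
time: 3.55
tcp_pos: [0.4913, -0.2968, 0.0461]
eef_rot: [[-0.376, 0.927, 0.0], [0.927, 0.376, -0.0], [-0.0, 0.0, -1.0]]
ft_force: [0.4, 0.4, -0.3]
width: 0.0288
grip_force: 40.0
```

>>> move_arm([
  [[0, 0, -0.02], [0, 0, 0], 25],
  [[0, 0, -0.08], [0, 0, 0], 25],
  [[0, 0, -0.2], [0, 0, 0], 25],
  [[0, 0, -0.4], [0, 0, 0], 25],
  [[0, 0, -0.6], [0, 0, 0], 25],
  [[0, 0, -0.8], [0, 0, 0], 25],
  [[0, 0, -0.9], [0, 0, 0], 25],
  [[0, 0, -0.9], [0, 0, 0], 25],
])

```text
time: 4.55
tcp_pos: [0.4918, -0.297, 0.2282]
eef_rot: [[-0.376, 0.927, 0.003], [0.927, 0.376, -0.002], [-0.003, 0.002, -1.0]]
ft_force: [-0.3, 0.8, -2.0]
width: 0.0289
grip_force: 40.0
```

```bash
python3 -c "
from h import *
s=observe();print(s['width'],s['ft_force'],s['wrist_torque']);print(go([.47,.008,.23],down(np.radians(100.5))))"
```

```text
0.0288754890190644 [-0.32932117  0.82646456 -1.98311931] [-0.05531096 -0.12891262  0.01722358]
(array([ 1.4542,  0.4724, -0.0123]), array([0.0004, 0.0004, 0.0322]))
```

>>> move_arm([
  [[0.15, 0.05, 0], [0, 0, 0.005], 25],
  [[0.4, 0.13, 0], [0, 0, 0.015], 25],
  [[0.65, 0.21, 0], [0, 0, 0.025], 25],
  [[0.85, 0.29, 0], [0, 0, 0.032], 25],
  [[1.0, 0.36, -0.01], [0, 0, 0.032], 25],
  [[1.0, 0.42, -0.01], [0, 0, 0.032], 25],
  [[1.0, 0.47, -0.01], [0, 0, 0.032], 25],
])

```text
time: 5.42
tcp_pos: [0.5033, -0.0768, 0.2275]
eef_rot: [[-0.183, 0.983, -0.001], [0.983, 0.183, -0.001], [-0.001, -0.001, -1.0]]
ft_force: [0.3, -0.3, -1.3]
width: 0.029
grip_force: 40.0
```

```bash
python3 -c "
from h import *
print(go([.47,.008,.23],down(np.radians(100.5))))"
```

```text
(array([ 0.4472, -0.0862, -0.0125]), array([-0.0002,  0.0001,  0.0001]))
```

>>> move_arm([
  [[0.2, -0.04, -0.01], [0, 0, 0], 25],
  [[0.4, -0.08, -0.01], [0, 0, 0], 25],
  [[0.45, -0.09, -0.01], [0, 0, 0], 25],
  [[0.45, -0.09, -0.01], [0, 0, 0], 25],
  [[0.45, -0.09, -0.01], [0, 0, 0], 25],
])

```text
time: 6.05
tcp_pos: [0.4694, 0.0072, 0.2299]
eef_rot: [[-0.181, 0.984, 0.0], [0.984, 0.181, -0.001], [-0.001, -0.0, -1.0]]
ft_force: [0.0, 0.0, -1.8]
width: 0.0288
grip_force: 40.0
```

```bash
python3 -c "
from h import *
c=wrist('w3');print(observe()['tcp_pos'],observe()['wrist_torque'])"
```

```text
[0.46935425 0.0072921  0.22988071] [-0.06652529 -0.09406836 -0.0234671 ]
```

View pics/w3.png

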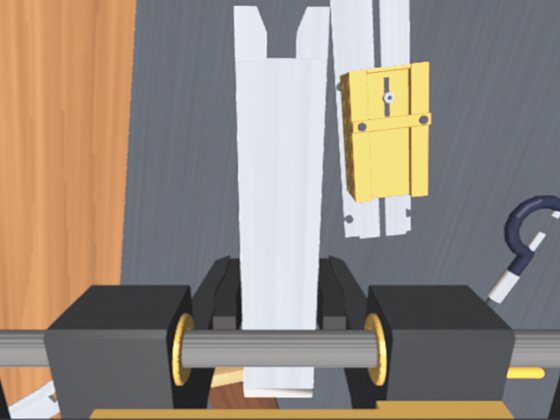

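The blade is held straight, with its notch bottom at about (283,58). The block lies to the right, with its mouth at v≈200, the strap at v≈123 and the pin at about (390,98). I'll enlarge that part.

```bash
python3 -c "
import cv2
a=cv2.imread('pics/w3.png')[45:245,325:445]
cv2.imwrite('pics/crop3.png',cv2.resize(cv2.rotate(a,cv2.ROTATE_90_CLOCKWISE),None,fx=4,fy=4,interpolation=2))"
```

```text
(no output)
```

View pics/crop3.png

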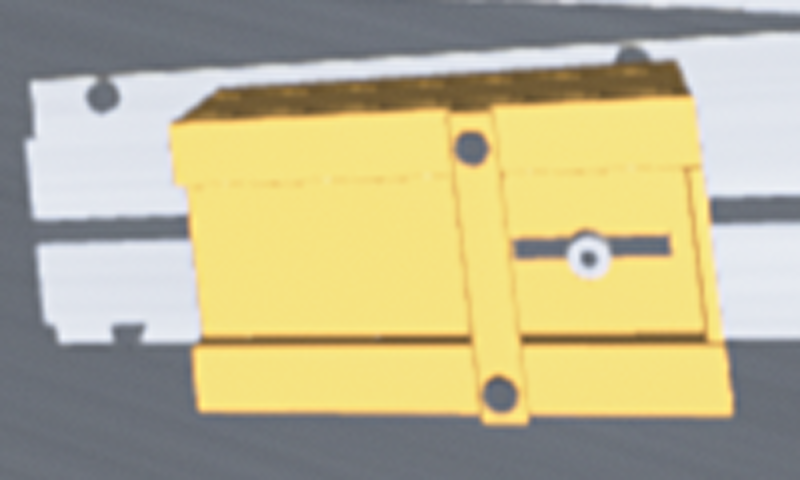

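```bash
cat > m.py <<'E'
from h import *
def uv(X,Y): return 325+Y/4, 244-X/4
c=dict(np.load('pics/w3.npz'))
A,B,C,D=[ray(c,*uv(*p),.066) for p in((172,123),(200,412),(692,97),(733,413))]
ax=((C-A)+(D-B));ax/=np.linalg.norm(ax);print("yaw",np.degrees(np.arctan2(ax[1],ax[0])),"len",np.linalg.norm(C-A),np.linalg.norm(D-B),"wid",np.linalg.norm(A-B),np.linalg.norm(C-D))
ctr=(A+B+C+D)/4;o=ctr+ax*.004;n=np.array([-ax[1],ax[0],0]);print("origin",o)
for nm,p,z in(("pin",(588,258),.066),("strap1",(470,148),.073),("strap2",(500,395),.073),("floorR@",(200,335),.058),("wallinR",(205,347),.066),("farwall",(690,168),.066),("railgroove1",(36,230),.034),("railgroove2",(795,209),.034)):
    q=ray(c,*uv(*p),z)-o;print(nm,np.round([q@ax*1000,q@n*1000],1))
# stop, rail end
g=ray(c,*uv(36,230),.034)
# blade in tool
s=np.load('pics/w3.npz');im=cv2.imread('pics/w3.png');ob=observe()
r,b,P=bladepose('w3',ob['tcp_pos'][2]-.001,(225,0,330,250))
T=(np.c_[P,np.full(len(P),ob['tcp_pos'][2]-.001)]-ob['tcp_pos'])@ob['eef_rot']
print("tool yaw",np.degrees(np.arctan2(ob['eef_rot'][1,0],ob['eef_rot'][0,0])))
xs=np.linspace(-.005,.085,10)
cen=[(T[abs(T[:,0]-x)<.002,1].max()+T[abs(T[:,0]-x)<.002,1].min())/2 for x in xs]
wid=[np.ptp(T[abs(T[:,0]-x)<.002,1])*1000 for x in xs]
print("line",np.polyfit(xs,cen,1),np.round(wid,1),"tip",T[:,0].max())
mid=T[abs(T[:,1]-np.median(cen))<.002];print("notch bottom x",mid[:,0].max())
E
python3 m.py
```

```text
yaw 107.05681885856993 len 0.10199617114819402 0.10320516235819752 wid 0.059872352220086335 0.05888518148962561
origin [0.54514946 0.07628345 0.066     ]
pin [25.  -0.1]
strap1 [ 6.  23.4]
strap2 [  6.1 -23.6]
floorR@ [-56.3 -16.8]
wallinR [-53.1 -16.5]
farwall [45.2 16.2]
railgroove1 [-101.3    0.3]
railgroove2 [65.8 -0.6]
tool yaw 100.40020238597641Traceback (most recent call last):
  File "m.py", line 17, in <module>
    cen=[(T[abs(T[:,0]-x)<.002,1].max()+T[abs(T[:,0]-x)<.002,1].min())/2 for x in xs]
          ~~~~~~~~~~~~~~~~~~~~~~~~~~~^^
    return umr_maximum(a, axis, None, out, keepdims, initial, where)
ValueError: zero-size array to reduction operation maximum which has no identity
```

```bash
sed -i 's/^xs=.*/print(T.min(0),T.max(0));xs=np.linspace(T[:,0].min()+.004,.085,8)/; s/(225,0,330,250)/(225,0,329,256)/' m.py; python3 m.py | tail -5
```

```text
railgroove2 [65.8 -0.6]
tool yaw 100.40020238597641
[ 0.02044562 -0.01518005  0.0009025 ] [0.10444119 0.01524098 0.00098317]
line [ 0.00680263 -0.00038174] [29.8 29.9 29.7 29.8 29.8 29.7 29.8 29.7] tip 0.10444118899215618
notch bottom x 0.08954222969379133
```

```bash
cat >> h.py <<'E'
YAW=np.radians(107.06);AX=np.array([np.cos(YAW),np.sin(YAW),0]);N=np.array([-AX[1],AX[0],0]);O=np.array([.54515,.07628,0])
def tgt(xb,z,lat=-.00038): return O+AX*xb+N*lat+np.array([0,0,z])
TR=down(np.radians(107.45))
def blk():
    s=observe();d=s['tcp_pos']-O
    return np.round([d@AX*1000,d@N*1000,d[2]*1000,np.degrees(np.arctan2(s['eef_rot'][1,0],s['eef_rot'][0,0]))],2),np.round(np.array([s['ft_force']@AX,s['ft_force']@N,s['ft_force'][2]]),2),np.round(s['wrist_torque'],3),s['width'],s['time']
E
python3 -c "
from h import *
print(go(tgt(-.1084,.11),TR),blk())"
```

```text
(array([-0.2667,  0.4998,  0.5996]), array([-0.    ,  0.0001, -0.0196])) (array([-43.72,  92.7 , 229.88, 100.4 ]), array([ 0.17,  0.83, -2.59]), array([-0.067, -0.094, -0.023]), 0.02880858506434248, 6.1)
```

>>> move_arm([
  [[-0.07, 0.1, 0.05], [0, 0, -0.005], 25],
  [[-0.18, 0.3, 0.2], [0, 0, -0.015], 25],
  [[-0.25, 0.45, 0.4], [0, 0, -0.0196], 25],
  [[-0.267, 0.5, 0.55], [0, 0, -0.0196], 25],
  [[-0.267, 0.5, 0.6], [0, 0, -0.0196], 25],
  [[-0.267, 0.5, 0.6], [0, 0, -0.0196], 25],
  [[-0.267, 0.5, 0.6], [0, 0, -0.0196], 25],
])

```text
time: 6.98
tcp_pos: [0.5771, -0.025, 0.1114]
eef_rot: [[-0.303, 0.953, 0.002], [0.953, 0.303, -0.0], [-0.001, 0.002, -1.0]]
ft_force: [-0.5, -0.1, -1.4]
width: 0.0289
grip_force: 40.0
```

```bash
python3 -c "
from h import *
wrist('w4');print(go(tgt(-.1084,.081),TR),blk())"
```

```text
(array([-0.0106, -0.0035,  0.1526]), array([0.0003, 0.0001, 0.0005])) (array([-106.24,   -1.  ,  111.52,  107.64]), array([-0.67, -0.72, -2.59]), array([-0.058, -0.133,  0.027]), 0.028794635742467437, 7.025)
```

View pics/w4.png

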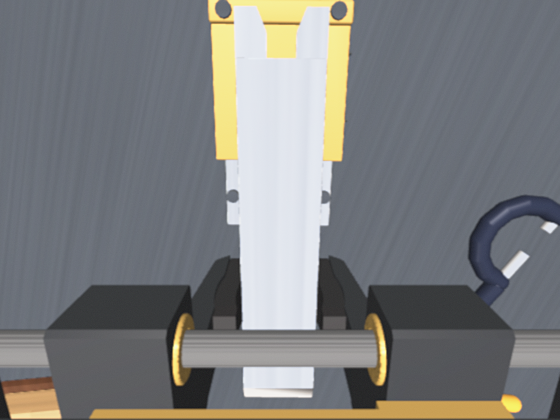

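The blade sits over the slot, a fraction of a millimetre right of centre, with its tip just short of the strap. The block's sides at v=158 are at u=217 and 342, and the blade's edges there are at u=241 and 322. I'll correct this and descend.

>>> move_arm([
  [[-0.008, -0.0035, 0.05], [0, 0, 0.0005], 25],
  [[-0.008, -0.0035, 0.1], [0, 0, 0.0005], 25],
  [[-0.008, -0.0035, 0.14], [0, 0, 0.0005], 25],
  [[-0.008, -0.0035, 0.15], [0, 0, 0.0005], 25],
  [[-0.008, -0.0035, 0.15], [0, 0, 0.0005], 25],
  [[-0.008, -0.0035, 0.15], [0, 0, 0.0005], 25],
])

```text
time: 7.78
tcp_pos: [0.5769, -0.0268, 0.0803]
eef_rot: [[-0.3, 0.954, 0.0], [0.954, 0.3, 0.0], [-0.0, 0.0, -1.0]]
ft_force: [-0.0, -0.6, -1.6]
width: 0.0291
grip_force: 40.0
```

```bash
python3 -c "
from h import *
print(go(tgt(-.1084,.067),TR),blk())"
```

```text
(array([-0.0029,  0.0011,  0.0666]), array([0.0001, 0.    , 0.    ])) (array([-107.82,   -0.15,   80.32,  107.45]), array([-0.56,  0.18, -1.62]), array([-0.045, -0.126,  0.027]), 0.029116767014091643, 7.775)
```

>>> move_arm([
  [[-0.003, 0.001, 0.03], [0, 0, 0], 25],
  [[-0.003, 0.001, 0.05], [0, 0, 0], 25],
  [[-0.003, 0.001, 0.06], [0, 0, 0], 25],
  [[-0.003, 0.001, 0.066], [0, 0, 0], 25],
  [[-0.003, 0.001, 0.07], [0, 0, 0], 25],
  [[-0.003, 0.001, 0.073], [0, 0, 0], 25],
  [[-0.003, 0.001, 0.073], [0, 0, 0], 25],
])

```text
time: 8.65
tcp_pos: [0.5771, -0.0274, 0.0655]
eef_rot: [[-0.3, 0.954, 0.0], [0.954, 0.3, -0.0], [-0.0, 0.0, -1.0]]
ft_force: [-0.2, -0.1, -1.1]
width: 0.0288
grip_force: 40.0
```

```bash
python3 -c "
from h import *
print(blk())"
```

```text
(array([-108.45,   -0.16,   65.54,  107.45]), array([-0.02,  0.26, -1.14]), array([-0.084, -0.138, -0.026]), 0.028824731666271072, 8.65)
```

>>> move_arm([
  [[0, 0, 0.002], [0, 0, 0], 25],
  [[0, 0, 0.004], [0, 0, 0], 25],
  [[0, 0, 0.006], [0, 0, 0], 25],
  [[0, 0, 0.008], [0, 0, 0], 25],
  [[0, 0, 0.008], [0, 0, 0], 25],
])

```text
time: 9.28
tcp_pos: [0.5771, -0.0273, 0.064]
eef_rot: [[-0.3, 0.954, 0.0], [0.954, 0.3, -0.0], [-0.0, 0.0, -1.0]]
ft_force: [1.0, 0.0, -0.2]
width: 0.0291
grip_force: 40.0
```

```bash
python3 -c "
from h import *
print(blk())"
```

```text
(array([-108.45,   -0.18,   63.97,  107.45]), array([-0.29, -1.  , -0.24]), array([-0.068, -0.069, -0.004]), 0.029138112495868753, 9.275)
```

>>> move_arm([
  [[0, 0, 0.002], [0, 0, 0], 25],
  [[0, 0, 0.004], [0, 0, 0], 25],
  [[0, 0, 0.004], [0, 0, 0], 25],
])

```text
time: 9.65
tcp_pos: [0.5772, -0.0274, 0.0632]
eef_rot: [[-0.3, 0.954, 0.0], [0.954, 0.3, -0.0], [-0.0, 0.0, -1.0]]
ft_force: [-0.3, -0.8, 0.5]
width: 0.0285
grip_force: 40.0
```

```bash
python3 -c "
from h import *
print(blk())"
```

```text
(array([-108.48,   -0.19,   63.2 ,  107.45]), array([-0.68,  0.52,  0.53]), array([-0.063, -0.049,  0.023]), 0.028469832363779802, 9.65)
```

>>> move_arm([
  [[0, 0, -0.004], [0, 0, 0], 25],
  [[0.01, 0, -0.005], [0, 0, 0], 25],
  [[0.025, 0, -0.005], [0, 0, 0], 25],
  [[0.045, 0, -0.005], [0, 0, 0], 25],
  [[0.065, 0, -0.005], [0, 0, 0], 25],
  [[0.085, 0, -0.005], [0, 0, 0], 25],
  [[0.105, 0, -0.005], [0, 0, 0], 25],
  [[0.125, 0, -0.005], [0, 0, 0], 25],
  [[0.14, 0, -0.005], [0, 0, 0], 25],
  [[0.15, 0, -0.005], [0, 0, 0], 25],
  [[0.15, 0, -0.005], [0, 0, 0], 25],
])

```text
time: 11.02
tcp_pos: [0.568, 0.0016, 0.0641]
eef_rot: [[-0.3, 0.954, -0.0], [0.954, 0.3, 0.0], [0.0, 0.0, -1.0]]
ft_force: [-1.0, 0.4, -0.5]
width: 0.0286
grip_force: 40.0
```

```bash
python3 -c "
from h import *
print(blk())"
```

```text
(array([-7.8140e+01,  4.0000e-02,  6.4100e+01,  1.0747e+02]), array([ 0.66,  0.87, -0.52]), array([-0.042, -0.119,  0.01 ]), 0.02857039068582143, 11.025)
```

>>> move_arm([
  [[0.01, 0, 0], [0, 0, 0], 25],
  [[0.02, 0, 0], [0, 0, 0], 25],
  [[0.02, 0, 0.003], [0, 0, 0], 25],
  [[0.02, 0, 0.004], [0, 0, 0], 25],
  [[0.02, 0, 0.004], [0, 0, 0], 40],
  [[0.02, 0, 0.004], [0, 0, 0], 40],
  [[0.02, 0, 0.004], [0, 0, 0], 40],
])

```text
time: 11.9
tcp_pos: [0.567, 0.005, 0.0632]
eef_rot: [[-0.3, 0.954, 0.0], [0.954, 0.3, -0.0], [-0.0, 0.0, -1.0]]
ft_force: [0.4, 0.3, -0.5]
width: 0.04
grip_force: 0.0
```

>>> move_arm([
  [[-0.02, 0, 0], [0, 0, 0], 42],
  [[-0.05, 0, 0], [0, 0, 0], 42],
  [[-0.07, 0, 0], [0, 0, 0], 42],
  [[-0.07, 0, 0], [0, 0, 0], 42],
  [[-0.07, 0, 0], [0, 0, 0], 42],
])

```text
time: 12.52
tcp_pos: [0.5711, -0.0081, 0.0633]
eef_rot: [[-0.3, 0.954, 0.0], [0.954, 0.3, 0.0], [0.0, 0.0, -1.0]]
ft_force: [-0.3, 0.5, -0.1]
width: 0.0421
grip_force: 0.0
```

```bash
python3 -c "
from h import *
print(blk());wrist('w5')"
```

```text
(array([-8.8310e+01, -3.0000e-02,  6.3340e+01,  1.0746e+02]), array([ 0.53,  0.12, -0.13]), array([-0.077, -0.114, -0.014]), 0.04210379525346765, 12.525)
```

View pics/w5.png

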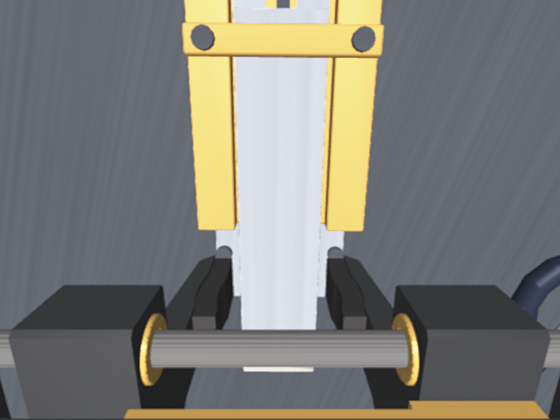

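The blade lies in the slot under the strap, with its notch bottom just visible at v≈8 and the pin just ahead of it. I'll regrip further back.

>>> move_arm([
  [[0, 0, 0], [0, 0, 0], 25],
  [[0, 0, 0], [0, 0, 0], 25],
  [[0, 0, 0], [0, 0, 0], 25],
  [[0, 0, 0], [0, 0, 0], 25],
], force=30)

```text
time: 13.08
tcp_pos: [0.5711, -0.008, 0.0633]
eef_rot: [[-0.3, 0.954, 0.0], [0.954, 0.3, 0.0], [0.0, 0.0, -1.0]]
ft_force: [-0.0, 0.7, 0.0]
width: 0.0288
grip_force: 31.0
```

>>> move_arm([
  [[0.003, 0, -0.001], [0, 0, 0], 25],
  [[0.006, 0, -0.001], [0, 0, 0], 25],
  [[0.009, 0, -0.001], [0, 0, 0], 25],
  [[0.012, 0, -0.001], [0, 0, 0], 25],
  [[0.015, 0, -0.001], [0, 0, 0], 25],
  [[0.015, 0, -0.001], [0, 0, 0], 25],
])

```text
time: 13.82
tcp_pos: [0.5701, -0.0052, 0.0635]
eef_rot: [[-0.3, 0.954, -0.0], [0.954, 0.3, 0.0], [0.0, -0.0, -1.0]]
ft_force: [-0.1, -0.0, -1.0]
width: 0.0288
grip_force: 31.1
```

```bash
python3 -c "
from h import *
print(blk())"
```

```text
(array([-8.5250e+01,  1.0000e-02,  6.3500e+01,  1.0746e+02]), array([ 0.01,  0.11, -1.04]), array([-0.018, -0.097, -0.024]), 0.0288442208669009, 13.825)
```

>>> move_arm([
  [[0.002, 0, 0], [0, 0, 0], 25],
  [[0.004, 0, 0], [0, 0, 0], 25],
  [[0.006, 0, 0], [0, 0, 0], 25],
  [[0.008, 0, 0], [0, 0, 0], 25],
  [[0.01, 0, 0], [0, 0, 0], 25],
  [[0.01, 0, 0], [0, 0, 0], 25],
])

```text
time: 14.58
tcp_pos: [0.5696, -0.0033, 0.0635]
eef_rot: [[-0.3, 0.954, 0.0], [0.954, 0.3, 0.0], [0.0, 0.0, -1.0]]
ft_force: [-0.3, 0.1, -1.4]
width: 0.0285
grip_force: 31.1
```

```bash
python3 -c "
from h import *
print(blk())"
```

```text
(array([-83.29,  -0.  ,  63.5 , 107.46]), array([ 0.18,  0.28, -1.37]), array([-0.041, -0.071, -0.006]), 0.028486505062627787, 14.575)
```

>>> move_arm([
  [[0.0015, 0, 0], [0, 0, 0], 25],
  [[0.003, 0, 0], [0, 0, 0], 25],
  [[0.0045, 0, 0], [0, 0, 0], 25],
  [[0.006, 0, 0], [0, 0, 0], 25],
])

```text
time: 15.08
tcp_pos: [0.5694, -0.0032, 0.0635]
eef_rot: [[-0.299, 0.954, 0.0], [0.954, 0.299, -0.001], [-0.001, -0.0, -1.0]]
ft_force: [0.1, -3.6, -1.4]
width: 0.0287
grip_force: 31.1
```

>>> move_arm([
  [[0.0015, 0, 0], [0, 0, 0], 25],
  [[0.003, 0, 0], [0, 0, 0], 25],
  [[0.0045, 0, 0], [0, 0, 0], 25],
])

```text
time: 15.45
tcp_pos: [0.5692, -0.0025, 0.0635]
eef_rot: [[-0.299, 0.954, 0.0], [0.954, 0.299, -0.001], [-0.001, -0.0, -1.0]]
ft_force: [3.1, -4.1, -0.7]
width: 0.0282
grip_force: 31.1
```

```bash
python3 -c "
from h import *
print(blk())"
```

```text
(array([-82.4 ,   0.16,  63.54, 107.4 ]), array([-4.83, -1.74, -0.71]), array([-0.982, -0.389, -0.035]), 0.02822901917960587, 15.45)
```

I felt contact with the pin, about 5 N, at the position expected from the picture. I'll now push the block along the rail at an easy pace.

>>> move_arm([
  [[0.005, 0.0005, 0], [0, 0, 0], 25],
  [[0.012, 0.001, 0], [0, 0, 0], 25],
  [[0.022, 0.001, 0], [0, 0, 0], 25],
  [[0.035, 0.001, 0], [0, 0, 0], 25],
  [[0.05, 0.001, 0], [0, 0, 0], 25],
  [[0.065, 0.0015, 0], [0, 0, 0], 25],
  [[0.08, 0.0015, 0], [0, 0, 0], 25],
  [[0.095, 0.0015, 0], [0, 0, 0], 25],
  [[0.11, 0.002, 0], [0, 0, 0], 25],
  [[0.125, 0.002, 0], [0, 0, 0], 25],
  [[0.14, 0.002, 0], [0, 0, 0], 25],
])

```text
time: 16.82
tcp_pos: [0.561, 0.0243, 0.0635]
eef_rot: [[-0.299, 0.954, -0.0], [0.954, 0.299, -0.002], [-0.002, -0.001, -1.0]]
ft_force: [2.6, -4.7, -0.2]
width: 0.029
grip_force: 31.1
```

```bash
python3 -c "
from h import *
print(blk())"
```

```text
(array([-5.433e+01,  8.000e-02,  6.353e+01,  1.074e+02]), array([-5.3 , -1.09, -0.25]), array([-1.005, -0.413, -0.005]), 0.029019044828280487, 16.825)
```

>>> move_arm([
  [[0.018, 0, 0], [0, 0, 0], 25],
  [[0.036, 0.0005, 0], [0, 0, 0], 25],
  [[0.054, 0.0005, 0], [0, 0, 0], 25],
  [[0.072, 0.0005, 0], [0, 0, 0], 25],
  [[0.09, 0.001, 0], [0, 0, 0], 25],
  [[0.108, 0.001, 0], [0, 0, 0], 25],
  [[0.126, 0.001, 0], [0, 0, 0], 25],
  [[0.144, 0.001, 0], [0, 0, 0], 25],
  [[0.162, 0.001, 0], [0, 0, 0], 25],
  [[0.18, 0.0015, 0], [0, 0, 0], 25],
  [[0.198, 0.0015, 0], [0, 0, 0], 25],
  [[0.214, 0.0015, 0], [0, 0, 0], 25],
])

```text
time: 18.32
tcp_pos: [0.5484, 0.0654, 0.0635]
eef_rot: [[-0.299, 0.954, -0.0], [0.954, 0.299, -0.002], [-0.001, -0.001, -1.0]]
ft_force: [2.3, -5.6, -0.9]
width: 0.0287
grip_force: 31.1
```

```bash
python3 -c "
from h import *
print(blk())"
```

```text
(array([-1.141e+01,  7.000e-02,  6.348e+01,  1.074e+02]), array([-6.03, -0.5 , -0.9 ]), array([-0.953, -0.413, -0.045]), 0.028705371591431012, 18.325)
```

>>> move_arm([
  [[0.012, 0, 0], [0, 0, 0], 25],
  [[0.022, 0, 0], [0, 0, 0], 25],
  [[0.031, 0, 0], [0, 0, 0], 25],
  [[0.039, 0, 0], [0, 0, 0], 25],
  [[0.046, 0, 0], [0, 0, 0], 25],
  [[0.053, 0.0005, 0], [0, 0, 0], 25],
  [[0.059, 0.0005, 0], [0, 0, 0], 25],
  [[0.064, 0.0005, 0], [0, 0, 0], 25],
  [[0.068, 0.0005, 0], [0, 0, 0], 25],
])

```text
time: 19.45
tcp_pos: [0.5444, 0.0786, 0.0635]
eef_rot: [[-0.299, 0.954, -0.0], [0.954, 0.299, -0.001], [-0.001, -0.0, -1.0]]
ft_force: [2.2, -4.1, -1.2]
width: 0.0285
grip_force: 31.1
```

```bash
python3 -c "
from h import *
print(blk())"
```

```text
(array([2.4200e+00, 1.0000e-02, 6.3490e+01, 1.0741e+02]), array([-4.56, -0.95, -1.17]), array([-0.94 , -0.482, -0.002]), 0.028479940871508725, 19.45)
```

Now 0.4 mm per row.

>>> move_arm([
  [[0.002, 0, 0], [0, 0, 0], 25],
  [[0.004, 0, 0], [0, 0, 0], 25],
  [[0.006, 0, 0], [0, 0, 0], 25],
  [[0.008, 0, 0], [0, 0, 0], 25],
  [[0.01, 0, 0], [0, 0, 0], 25],
  [[0.012, 0, 0], [0, 0, 0], 25],
  [[0.014, 0, 0], [0, 0, 0], 25],
  [[0.016, 0, 0], [0, 0, 0], 25],
])

```text
time: 20.45
tcp_pos: [0.5434, 0.0818, 0.0635]
eef_rot: [[-0.299, 0.954, -0.0], [0.954, 0.299, -0.001], [-0.001, -0.0, -1.0]]
ft_force: [2.1, -4.4, -1.5]
width: 0.0287
grip_force: 31.1
```

>>> move_arm([
  [[0.002, 0, 0], [0, 0, 0], 25],
  [[0.004, 0, 0], [0, 0, 0], 25],
  [[0.006, 0, 0], [0, 0, 0], 25],
])

```text
time: 20.82
tcp_pos: [0.5431, 0.083, 0.0635]
eef_rot: [[-0.299, 0.954, -0.0], [0.954, 0.299, -0.001], [-0.001, -0.0, -1.0]]
ft_force: [1.0, -5.3, -0.9]
width: 0.0288
grip_force: 31.1
```

```bash
python3 -c "
from h import *
print(blk())"
```

```text
(array([6.9800e+00, 1.0000e-02, 6.3470e+01, 1.0743e+02]), array([-5.34,  0.57, -0.91]), array([-0.976, -0.489, -0.069]), 0.028823760262021488, 20.825)
```

>>> move_arm([
  [[0.002, 0, 0], [0, 0, 0], 25],
  [[0.004, 0, 0], [0, 0, 0], 25],
  [[0.006, 0, 0], [0, 0, 0], 25],
])

```text
time: 21.2
tcp_pos: [0.5428, 0.0837, 0.0635]
eef_rot: [[-0.299, 0.954, -0.0], [0.954, 0.299, -0.001], [-0.001, -0.001, -1.0]]
ft_force: [3.0, -5.8, -1.2]
width: 0.0287
grip_force: 31.1
```

>>> move_arm([
  [[0.0015, 0, 0], [0, 0, 0], 25],
  [[0.003, 0, 0], [0, 0, 0], 25],
])

```text
time: 21.45
tcp_pos: [0.5427, 0.0837, 0.0635]
eef_rot: [[-0.299, 0.954, -0.0], [0.954, 0.299, -0.002], [-0.002, -0.001, -1.0]]
ft_force: [1.6, -6.3, -0.2]
width: 0.0285
grip_force: 31.1
```

```bash
python3 -c "
from h import *
print(blk())"
```

```text
(array([  7.8 ,   0.14,  63.47, 107.38]), array([-6.46,  0.28, -0.21]), array([-1.262, -0.593, -0.05 ]), 0.02852949723680928, 21.45)
```

>>> move_arm([
  [[0.001, 0, 0], [0, 0, 0], 25],
  [[0.002, 0, 0], [0, 0, 0], 25],
  [[0.002, 0, 0], [0, 0, 0], 25],
])

```text
time: 21.82
tcp_pos: [0.5427, 0.0837, 0.0635]
eef_rot: [[-0.298, 0.954, 0.0], [0.954, 0.298, -0.003], [-0.003, -0.001, -1.0]]
ft_force: [2.3, -6.2, -2.1]
width: 0.0291
grip_force: 31.1
```

```bash
python3 -c "
from h import *
print(blk())"
```

```text
(array([  7.8 ,   0.15,  63.48, 107.35]), array([-6.59, -0.43, -2.13]), array([-1.363, -0.559, -0.072]), 0.02913832770459931, 21.825)
```

>>> move_arm([
  [[0.0015, 0, 0], [0, 0, 0], 25],
  [[0.003, 0, 0], [0, 0, 0], 25],
  [[0.0045, 0, 0], [0, 0, 0], 25],
  [[0.0045, 0, 0], [0, 0, 0], 25],
])

```text
time: 22.32
tcp_pos: [0.5425, 0.0837, 0.0635]
eef_rot: [[-0.298, 0.955, -0.0], [0.955, 0.298, -0.004], [-0.004, -0.001, -1.0]]
ft_force: [2.5, -7.8, -1.0]
width: 0.0287
grip_force: 31.1
```

```bash
python3 -c "
from h import *
print(blk())"
```

```text
(array([  7.89,   0.31,  63.46, 107.32]), array([-8.22, -0.06, -1.03]), array([-1.591, -0.733, -0.073]), 0.028698241011614167, 22.325)
```

The block is at the stop: force rises with no motion, at the predicted place. I'll ease off most of the load, release, and take a look.

>>> move_arm([
  [[-0.003, 0, 0], [0, 0, 0], 25],
  [[-0.006, 0, 0], [0, 0, 0], 25],
  [[-0.006, 0, 0], [0, 0, 0], 25],
  [[-0.006, 0, 0], [0, 0, 0], 46],
  [[-0.006, 0, 0], [0, 0, 0], 46],
  [[-0.006, 0, 0], [0, 0, 0], 46],
  [[-0.006, 0, 0], [0, 0, 0], 46],
])

```text
time: 23.2
tcp_pos: [0.5424, 0.086, 0.0635]
eef_rot: [[-0.301, 0.954, -0.0], [0.954, 0.301, 0.001], [0.001, 0.0, -1.0]]
ft_force: [-0.1, 0.9, 0.3]
width: 0.0462
grip_force: 0.0
```

>>> move_arm([
  [[0, 0, -0.03], [0, 0, 0], 46],
  [[0, 0, -0.1], [0, 0, 0], 46],
  [[0, 0, -0.25], [0, 0, 0], 46],
  [[0.1, 0, -0.45], [0, 0, 0], 46],
  [[0.25, 0, -0.6], [0, 0, 0], 46],
  [[0.35, 0, -0.65], [0, 0, 0], 46],
  [[0.35, 0, -0.65], [0, 0, 0], 46],
  [[0.35, 0, -0.65], [0, 0, 0], 46],
])

```text
time: 24.2
tcp_pos: [0.5212, 0.1503, 0.1924]
eef_rot: [[-0.299, 0.954, -0.002], [0.954, 0.299, -0.002], [-0.002, -0.003, -1.0]]
ft_force: [-0.4, -0.3, -0.2]
width: 0.046
grip_force: 0.0
```

```bash
python3 -c "
from h import *
c=wrist('w6');print(blk())
a=c['image'];cv2.imwrite('pics/c6.png',cv2.resize(a[40:300,150:410],None,fx=2.3,fy=2.3,interpolation=2))"
```

```text
(array([ 77.61,   1.18, 192.2 , 107.35]), array([-0.52, -0.3 , -0.18]), array([-0.055, -0.039, -0.005]), 0.04589352198944158, 24.25)
```

View pics/c6.png

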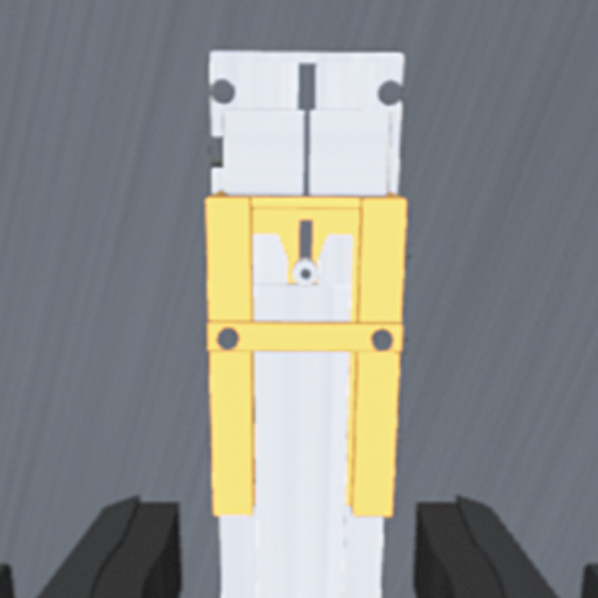

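The pin at crop (305,273) sits on the notch bottom at y≈284, its 12 px radius closing the gap. The blade lies flat under the strap, and the block's end meets the stop face with no gap. The gripper is clear, so I'm handing in.

```bash
python3 -c "
from bench import *
print(finish_job())"
```

```text
the job is handed in; nothing more can be done
None
```

The blade is in the slot under the strap with its notch home on the pin, the block is against the end stop, and the arm is clear; the job was handed in at about 24 s, and the highest force I read was about 8 N.

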